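# Pulse the spice grinder

## Task

Open the spice grinder's dust cover all the way until it rests on its stop, set the grinding cup upright and fully down into the grinder's bayonet socket, and turn it clockwise to the green pulse mark, half way to the lock click; do not let it reach the red lock mark. The socket is sprung and would turn the cup back, so finish while still gripping the cup at the green mark: do not let go. Leave the salt shaker and the ramekin alone.

Things in the scene. Friction and masses are not known exactly. Their poses are not given: they have to be found in the camera images.
- grinder: Fixed steel spice grinder, origin under its socket axis, on the worktop; -x is its front (turned to the robot's right), z up. Box 172 (x) by 152 (y) mm, top face 75 mm high, front face 79 mm before the axis, back 93 mm behind. Marks round the socket, at front and again at back: white at the entry gap (0), green 30 deg clockwise (seen from above), red 60 deg.
- socket (a point): Centre of the socket's floor, 50 mm above the worktop; axes as grinder. Mouth: round hole of 69 mm in a black lip 11 mm thick flush with the top face, with entry gaps 17 mm wide (out to 86 mm diameter) at +x and -x. The lugs go down the gaps, then turn clockwise under the lip; the other way is blocked. Sprung balls resist from about 55 deg: the lock click.
- green_mark (a point): Middle of the front green mark, on the top face 54 mm from the socket axis, 30 deg clockwise from the front gap. The cup's pointer stands here when it is turned right.
- cover (a joint): Hinge of the black dust cover, rad: 0 shut, 2.1 on its stop, leaning back. The hinge line is parallel to the grinder's y, 83 mm behind the socket axis, 82 mm above the worktop; the front edge lifts. Cover 150 by 118 by 5 mm, 90 g. Swings freely: falls shut when let go below about 1.4 rad, falls open onto its stop above about 1.7.
- cover_handle (a point): Grip point on the cover's upright orange handle, 16 (x) by 14 (y) mm, 44 mm tall, top 127 mm above the worktop when shut. The point is 136 mm from the hinge line along the cover and 31 mm out from the hinge plane. Axes turn with the cover: z out along the handle (it points to the back once the cover is open), y along the hinge. Pinched across y it can turn between the fingers.
- drive_collar (a joint): Sprung grey collar in the socket floor, rad, 0 at rest, grows clockwise; the cup's lugs push two orange dogs on it. It starts to move when the cup has turned about 0.09 rad from straight, so it reads about 0.43 at the green mark. Return torque 0.08 N m, plus 0.2 N m per rad.
- cup_mid (a point): Centre of the loose grinding cup, half-way up, 50 mm above its foot; z up its axis. 100 mm tall, about 0.2 kg. On top a blue bar handle 54 mm long (x), 28 mm across flats (y), from 62 to 100 mm up. Below it a steel body 72 mm in diameter, and a grey flange 80 mm in diameter, 28 to 35 mm up, with white pointers at +x and -x.
- cup_foot (a point): Centre of the cup's underside; axes as cup_mid. Black neck 64 mm in diameter, 28 mm tall, with two orange lugs at +x and -x (in line with bar and pointers): 12 mm wide, 7 tall, 4 above the foot, reaching 40 mm from the axis. Both ways round fit. Seated, the foot is on the socket floor, the flange 3 mm above the grinder's top, the lugs 3 mm below the lip.
- salt: Glass salt shaker, 45 by 43 by 86 mm, loose, origin at the centre of its underside. Bystander.
- ramekin: White ramekin, 84 mm in diameter, 42 mm tall, loose, origin at the centre of its underside. Bystander.

How it is judged:
On the way, in this order (a step that is already met when the one before it is completed fails the run):
1. the dust cover rests open on its stop (value of joint cover above 2 rad), for 0.2 s.
2. the cup is fully down in the socket, straight, before it is turned (horizontal distance between cup_foot and socket below 0.005 m and z of cup_foot in the frame of socket below 0.0035 m and angle between the x axis of cup_foot and the x axis of socket, either way round below 0.22 rad), for 0.1 s.
At the end, for the whole second after the job is handed in: Cover on its stop (over 2.0 rad); cup upright, on the socket axis within 5 mm, foot within 4 mm of the socket floor, turned clockwise 0.36 to 0.69 rad (green mark, 30 deg, give or take 9) against the sprung collar (over 0.2 rad), still, and gripped by the fingers (over 2 N) (value of joint cover above 2 rad and horizontal distance between cup_foot and socket below 0.005 m and z of cup_foot in the frame of socket below 0.004 m and angle between cup_foot's own z axis and vertical below 0.1 rad and angle between the x axis of cup_foot and the x axis of socket, either way round between 0.36 and 0.69 rad and value of joint drive_collar above 0.2 rad and contact force between the fingers and cup above 2 N and angular speed of cup below 0.1 rad/s); the arm keeps its last pose, push and grip.
It fails at once if the cup, down in the socket, is turned to the lock click (past 0.9 rad) (horizontal distance between cup_foot and socket below 0.008 m and z of cup_foot in the frame of socket below 0.006 m and angle between the x axis of cup_foot and the x axis of socket, either way round above 0.9 rad).
It fails at once if the salt shaker or the ramekin is moved more than 30 mm or tipped (distance of any of salt, ramekin from where it was at the start of the episode above 0.03 m or angle between any of salt, ramekin's own z axis and vertical above 0.4 rad).
It also fails if it takes over 64 s, if anything falls off the work surface, if the arm or the gripper's body presses on something with over 40 N, if the wrist force passes 120 N, or if a joint passes its speed limit or range.

## Robot

A 6-joint arm with a two-finger parallel gripper is mounted at the origin on a cart in front of the work surface, level with it; the furniture and walls round the work are solid. World frame = base frame: x ahead of the robot, y to its left, z up, the work surface at z = 0. Lengths are in m, angles in rad, forces in N, time in s.
With the tool pointing down it reaches from about 0.4 to 0.825 m from the base axis. Payload 7 kg.
Tool frame: the origin (TCP) lies on the mounting face of the last link; the fingertips stand arm.tcp_to_tips ahead of it and the grasp point (between the pads) lies 159 mm ahead of it (arm.tcp_to_tips is the distance from the TCP to the fingertips, in m); z points along the fingers, y is the direction in which the jaws open and shut (so a half turn about z gives the same grasp; the last joint's range is limited). The gripper opens to 88 mm and grips with 3 to 60 N. Pads are 19 mm wide; open, the fingers measure 130 mm over their backs; the gripper's body (78 mm by 193 mm) begins 47 mm behind the grasp point.
Start: joints at [1.563, 0.359, 0.012, 0, -1.224, -0.288], TCP at [0.197, 0.646, 0.405] pointing down, gripper open.
Joint ranges: [-3.07, 3.07], [-1.43, 2.12], [-1.02, 1.25], [-3.03, 1.67], [-3.05, -0], [-3.03, 3.03]. Speed limits (rad/s): [2.39, 2.39, 3.01, 3.14, 3.14, 3.14].

## Interface

Orientations are given as [roll, pitch, yaw] about the fixed x, y, z axes, in that order (R = Rz(yaw) Ry(pitch) Rx(roll)).
In Python, from station import arm, cams, job_done, finder gives the robot as it stands.
- The arm moves only by the tool play_rows, never from a script. Its argument "targets" is a list that holds one entry, the list of rows, each a list of 4 numbers: the shift along the tool's x, y, z in m, then the turn about the tool's z in degrees. A call has 1 to 5 rows; each row is the pose to reach, as a shift and turn from the pose commanded when the call began, along the tool's axes at that moment; what a row does not reach only later rows make up. A row lasts 1/8 s, in which the tool goes at most 62.5 mm and 10.7 degrees, less where a joint would pass 70% of its speed; a pose out of reach is approached as far as the arm can. A call with a gripper value outside its range is refused whole. "grip" is the closure in counts, from 0 (fully open) to 255 (shut), set as the call begins (left out, the last holds). The fingers move at their own pace and stop on an object; "newtons" is the grip in N (left out, the last holds). Time passes only in rows, so rows that repeat a pose let the fingers close. It gives the time, the measured TCP pose, the force and the opening at its end, in the units of the state.
- arm.get_state(): the state, without advancing time (a new reading comes with each control period).
- cams.grab_frame(name): name is "scene" or "top" or "wrist"; returns (picture, depth): 420x560x3 uint8, red, green, blue; 420x560 float32, m along the optical axis (not along the pixel's ray), 0 where there is no reading.
- cams.camera_params(name): a dict with "intrinsics" (3x3 intrinsics, pixels), "D" ([k1, k2, p1, p2, k3] as OpenCV has them; the pictures are not rectified), "position" and "attitude" of the camera in the world. Camera axes: x right, y down, z forward; pixel columns grow to the right and rows downward; lengths in m; the calibration is good to about 2 mm. A picture is of the moment at which its call begins: read the wrist's pose just before it. camera_params takes no time and is no camera call; for the wrist camera it gives the pose at the moment of the call.
- job_done(): hands the job in, once; it reports no verdict.
Trained networks look in the newest picture that a camera, given by its name, has taken for a name from the list of things; names that differ only in an ending like _2 or _b are one class to them, and where a whole thing is asked for, a point or a joint stands for the part that bears it (a point fixed in the world has none). Each returns a list of dicts, best first, with "score" (0 to 1); they miss things now and then, are a little off and sometimes report something else, mostly with a low value. They report only what shows in the picture. A call takes as long as a camera call.
- finder.find_in(camera, query): "xyz" ([x, y, z] in m, in world coordinates, good to about 4 mm: the middle of the surface that is visible of it).
- finder.masks_of(camera, query): "mask" (420x560 bool, what is visible of it).
The state is a dict: "t": time; "q": joint angles; "qd": joint speeds; "joint_efforts": joint torques, N m; "eef_pos": TCP position; "ee_rot": TCP orientation; "force": force on the tool from outside, world axes, zero at the start; "moment": the same for the moment, N m; "width": finger opening in m.
Only numpy, scipy, OpenCV 4.12 (cv2) and the standard library are available. Lean on these libraries where they do the work, as an engineer would, in place of code of your own. Each camera call takes 0.05 s, during which the arm holds its last target. There are 200 camera calls.

## Working session

There is one attempt and no reset: what is moved stays moved. The work goes in short steps, Python scripts to look and compute and a tool call to move; the robot and the scene stay as the last step left them, time stands still between calls to the robot, and variables do not carry over. Pictures are saved under pics/ and viewed, about 8 in all and at most 12, crops included, and the job is handed in when it is done.

Besides the shell and the picture viewer there is one more tool, called by a JSON object that holds its "api" and its "payload". play_rows: Moves the arm, as the interface text tells. Its arguments: {"type":"object","properties":{"targets":{"type":"array","items":{"type":"array","items":{"type":"array","items":{"type":"number"}}}},"grip":{"type":"number"},"newtons":{"type":"number"}},"required":["targets"]}

```bash
ls; mkdir -p pics; cat > h.py <<'E'
import numpy as np, cv2
from station import arm, cams, job_done, finder
def save(n,f):
    p,d=cams.grab_frame(n); cv2.imwrite('pics/'+f,p[:,:,::-1]); return p,d
def att(P):
    a=np.array(P['attitude'],float); 
    from scipy.spatial.transform import Rotation as R
    if a.shape==(3,3): return a
    return R.from_euler('xyz',a).as_matrix() if a.size==3 else R.from_quat(a).as_matrix()
def world(n,uv,z,P=None):
    "pixels uv (N,2) with depth z (N) -> world"
    P=P or cams.camera_params(n); K=np.array(P['intrinsics'],float)
    u=cv2.undistortPoints(np.array(uv,float).reshape(-1,1,2),K,np.array(P['D'],float)).reshape(-1,2)
    z=np.array(z,float).reshape(-1,1)
    return (np.c_[u,np.ones(len(u))]*z)@att(P).T+np.array(P['position'])
E
python3 - <<'E'
from h import *
s=arm.get_state(); print(s, arm.tcp_to_tips)
for n in ['scene','top','wrist']: print(n,cams.camera_params(n))
a,_=save('scene','s0.png'); 
for q in ['grinder','cover_handle','cup_mid','cup_foot','salt','ramekin']:
    print('scene',q,[(r['score'],np.round(r['xyz'],3)) for r in finder.find_in('scene',q)])
b,_=save('top','t0.png')
for q in ['grinder','cover_handle','cup_mid','cup_foot','salt','ramekin']:
    print('top',q,[(r['score'],np.round(r['xyz'],3)) for r in finder.find_in('top',q)])
E
```

```text
pics
{'t': 0.0, 'q': array([ 1.56309514e+00,  3.59415252e-01,  1.10462225e-02, -3.93516566e-04,
       -1.22408596e+00, -2.88089536e-01]), 'qd': array([ 1.11505049e-03,  2.01322028e-04, -5.48431871e-04,  1.07398300e-05,
       -3.83146281e-04, -5.49332197e-04]), 'joint_efforts': array([-5.49513861e-04, -5.82722712e+01,  2.93054509e+01,  6.99699238e+00,
        6.88879634e-03, -1.81404466e-04]), 'eef_pos': array([0.19670287, 0.64549771, 0.40369077]), 'ee_rot': array([ 3.13989723e+00, -1.16633794e-04, -2.95924649e-01]), 'force': array([ 0.29426754, -0.07023379,  0.36671483]), 'moment': array([-0.01618219, -0.06479408, -0.00884766]), 'width': 0.08722289862189701} 0.1781
scene {'intrinsics': array([[507.07868918,   0.        , 278.40359292],
       [  0.        , 507.07868918, 212.9524466 ],
       [  0.        ,   0.        ,   1.        ]]), 'D': array([-0.12374859,  0.        ,  0.        ,  0.        ,  0.        ]), 'position': array([-0.06056123, -0.89326427,  0.99191734]), 'attitude': array([-2.30866094, -0.00984345, -0.57134228])}
top {'intrinsics': array([[402.65133509,   0.    
[... 735 characters left out ...]
36, 0.096, 0.077]))]
scene cover_handle [(0.79, array([0.45 , 0.128, 0.084])), (0.34, array([ 0.564, -0.23 ,  0.06 ]))]
scene cup_mid [(0.78, array([ 0.56 , -0.23 ,  0.059]))]
scene cup_foot [(0.77, array([ 0.568, -0.236,  0.066]))]
scene salt [(0.92, array([ 0.451, -0.37 ,  0.04 ]))]
scene ramekin [(0.91, array([ 0.443, -0.175,  0.022]))]
top grinder [(0.69, array([0.448, 0.132, 0.084]))]
top cover_handle [(0.87, array([0.448, 0.134, 0.082]))]
top cup_mid [(0.58, array([ 0.564, -0.214,  0.064]))]
top cup_foot [(0.89, array([ 0.564, -0.209,  0.062]))]
top salt [(0.79, array([ 0.454, -0.349,  0.037])), (0.32, array([0.44 , 0.13 , 0.084]))]
top ramekin [(0.88, array([ 0.441, -0.188,  0.007]))]
```

View pics/s0.png

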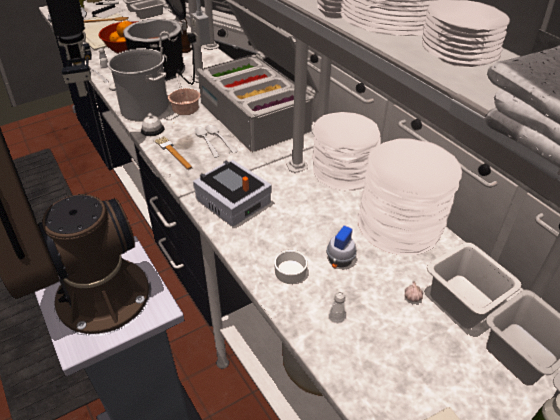

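View pics/t0.png

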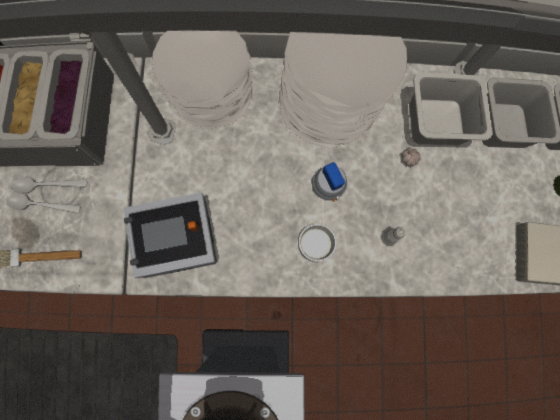

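```bash
python3 - <<'E'
from h import *
def cloud(n,m,d):
    v,u=np.nonzero(m&(d>0)); return world(n,np.c_[u,v],d[v,u])
for n in ['top','scene']:
    p,d=cams.grab_frame(n); hsv=cv2.cvtColor(p,cv2.COLOR_RGB2HSV)
    H,S,V=[hsv[...,i].astype(int) for i in range(3)]
    blue=(H>105)&(H<130)&(S>150)&(V>60); org=(H<15)&(S>170)&(V>90)
    C=cloud(n,np.ones(d.shape,bool),d); 
    full=np.full(d.shape+(3,),np.nan); vv,uu=np.nonzero(d>0); full[vv,uu]=C
    ok=(full[...,2]>0.01)
    def rep(name,m):
        q=full[m&ok]; 
        if len(q)<5: print(n,name,len(q)); return
        top=q[q[:,2]>np.percentile(q[:,2],95)-0.008]
        r=cv2.minAreaRect((top[:,:2]*1000).astype(np.float32))
        print(n,name,len(q),'z',np.round(np.percentile(q[:,2],[5,50,95]),3),'top rect',np.round(r[0],1),np.round(r[1],1),round(r[2],1),'mean',np.round(top.mean(0),3))
    rep('cupbar',blue&(abs(full[...,0]-.56)<.1)&(abs(full[...,1]+.22)<.1))
    rep('handle',org&(abs(full[...,0]-.45)<.1)&(abs(full[...,1]-.13)<.12))
    g=(abs(full[...,0]-.44)<.14)&(abs(full[...,1]-.17)<.16)&(full[...,2]>.04)
    g2=cv2.morphologyEx((g).astype(np.uint8),cv2.MORPH_OPEN,np.ones((3,3))).astype(bool)
    rep('grinder',g2&(full[...,2]<.1))
    rep('ramekin',(abs(full[...,0]-.44)<.06)&(abs(full[...,1]+.18)<.06)&(full[...,2]>.015))
    cup=(abs(full[...,0]-.56)<.07)&(abs(full[...,1]+.22)<.07)
    rep('cup',cup)
    cr=[(slice(130,300),slice(100,420)),(slice(140,310),slice(170,410))][n=='scene']
    im=p[cr][:,:,::-1]; cv2.imwrite(f'pics/{n}_c.png',cv2.resize(im,None,fx=2.5,fy=2.5,interpolation=cv2.INTER_CUBIC)[:600,:800])
E
```

```text
top cupbar 298 z [0.093 0.099 0.101] top rect [ 574.6 -218.3] [51.5 25.5] 24.8 mean [ 0.574 -0.218  0.098]
top handle 51 z [0.081 0.125 0.128] top rect [459.7  74.2] [11.9 14.5] 7.6 mean [0.46  0.074 0.125]
top grinder 5804 z [0.071 0.081 0.085] top rect [445.8 133.3] [145.2 168.3] 11.7 mean [0.445 0.136 0.082]
top ramekin 383 z [0.018 0.039 0.042] top rect [ 438.1 -187.8] [82.  81.6] 57.3 mean [ 0.44 -0.19  0.04]
top cup 977 z [0.033 0.061 0.1  ] top rect [ 576.  -218.9] [54.2 27.8] 24.9 mean [ 0.575 -0.218  0.098]
scene cupbar 152 z [0.093 0.099 0.102] top rect [ 576.2 -223. ] [51.3 25.2] 26.9 mean [ 0.575 -0.223  0.099]
scene handle 67 z [0.09  0.11  0.128] top rect [462.1  72.7] [13.7 11.5] 39.0 mean [0.461 0.072 0.125]
scene grinder 2574 z [0.048 0.078 0.085] top rect [446.4 132.2] [148.5 175.8] 14.1 mean [0.445 0.13  0.082]
scene ramekin 543 z [0.017 0.032 0.043] top rect [ 439.6 -188.8] [85.8 83.8] 18.1 mean [ 0.439 -0.19   0.04 ]
scene cup 853 z [0.017 0.06  0.101] top rect [ 578.  -220.6] [56.9 28.2] 25.9 mean [ 0.576 -0.222  0.099]
```

View pics/scene_c.png

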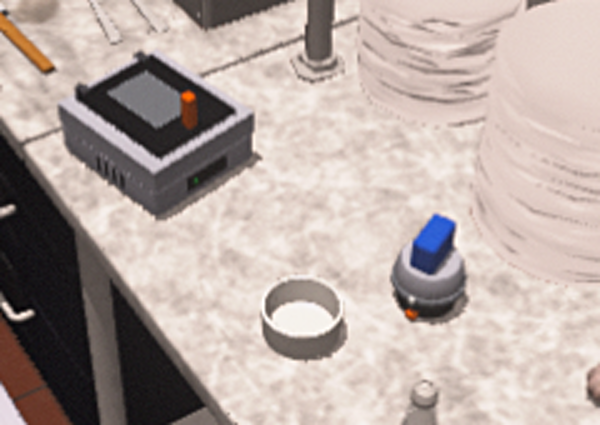

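Cup stands upright at about (0.575,-0.220); in the scene crop the blue bar is near (434,243) and the orange handle near (188,108). First I'll move above the cover handle.

```bash
cat >> h.py <<'E'
def to(x,y,z,yawdeg,s=None):
    s=s or arm.get_state(); p=s['eef_pos']; w=s['ee_rot'][2]
    d=np.array([x,y,z])-p; c,n=np.cos(w),np.sin(w)
    t=(w-np.radians(yawdeg)+np.pi)%(2*np.pi)-np.pi
    print('shift',np.round([c*d[0]+n*d[1], n*d[0]-c*d[1], -d[2]],4),'turn',round(np.degrees(t),1),'| pos',np.round(p,4),'yaw',round(np.degrees(w),2),'t',s['t'],'q',np.round(s['q'],2),'F',np.round(s['force'],1),'w',round(s['width'],4))
E
python3 -c "
from h import *
to(.46,.0735,.36,-78.3)"
```

```text
shift [0.4186 0.4706 0.0447] turn 61.3 | pos [0.1968 0.6457 0.4047] yaw -16.95 t 0.8 q [ 1.56  0.36  0.01 -0.   -1.22 -0.29] F [ 0.8 -0.7 -0. ] w 0.0876
```

{"api": "play_rows", "payload": {"targets": [[[0.418,0.47,0.04,61],[0.418,0.47,0.04,61],[0.418,0.47,0.04,61],[0.418,0.47,0.04,61],[0.418,0.47,0.04,61]]], "grip": 0}}

```text
t: 1.42
eef_pos: [0.3276, 0.3604, 0.3851]
ee_rot: [-3.141, 0.001, -1.239]
force: [1.0, -0.1, -0.4]
width: 0.0876
```

```bash
python3 -c "
from h import *
to(.46,.0735,.36,-78.3)"
```

```text
shift [ 0.3144 -0.0318  0.0251] turn 7.3 | pos [0.3276 0.3604 0.3851] yaw -70.99 t 1.425 q [ 1.24  0.06 -0.42  0.   -1.09 -0.91] F [ 1.  -0.1 -0.4] w 0.0876
```

{"api": "play_rows", "payload": {"targets": [[[0.314,-0.032,0.025,7.3],[0.314,-0.032,0.025,7.3],[0.314,-0.032,0.025,7.3],[0.314,-0.032,0.025,7.3],[0.314,-0.032,0.025,7.3]]]}}

```text
t: 2.05
eef_pos: [0.46, 0.0785, 0.3606]
ee_rot: [-3.14, 0.0, -1.36]
force: [1.1, 2.1, 0.7]
width: 0.0873
```

```bash
python3 - <<'E'
from h import *
P=cams.camera_params('wrist'); p,d=save('wrist','w1.png')
to(.46,.0735,.272,-78.3)
for q in ['cover_handle','grinder']: print(q,[(r['score'],np.round(r['xyz'],3)) for r in finder.find_in('wrist',q)])
v,u=np.nonzero(d>0); W=world('wrist',np.c_[u,v],d[v,u],P)
hsv=cv2.cvtColor(p,cv2.COLOR_RGB2HSV)[v,u]; o=(hsv[:,0]<15)&(hsv[:,1]>170)&(hsv[:,2]>90)
q=W[o&(W[:,2]>.115)]; print(len(q),q.mean(0) if len(q) else '', cv2.minAreaRect((q[:,:2]*1000).astype(np.float32)) if len(q) else '')
E
```

```text
shift [-0.0005  0.0014  0.0876] turn 0.1 | pos [0.4614 0.0733 0.3596] yaw -78.15 t 2.1 q [ 0.58  0.05 -0.5   0.   -1.03 -0.37] F [ 2.6 -3.5 -0.2] w 0.0874
cover_handle [(0.72, array([0.456, 0.109, 0.08 ]))]
grinder [(0.77, array([0.46, 0.1 , 0.08]))]
151 [0.46320523 0.07127053 0.12447304] ((462.7973327636719, 71.7027359008789), (6.3183441162109375, 12.305720329284668), 88.20262908935547)
```

View pics/w1.png

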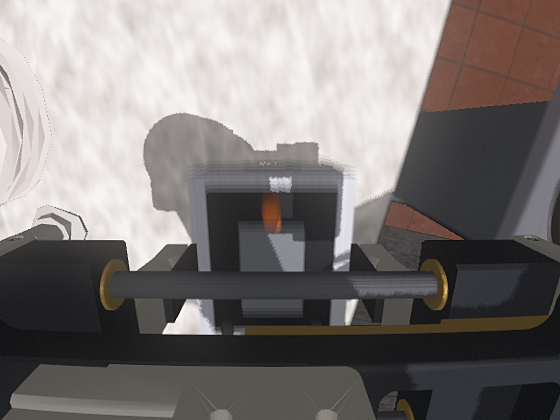

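{"api": "play_rows", "payload": {"targets": [[[0.001,0.0,0.055,0],[0.001,0.0,0.087,0],[0.001,0.0,0.087,0]]]}}

```text
t: 2.58
eef_pos: [0.4588, 0.0798, 0.2716]
ee_rot: [3.137, -0.001, -1.36]
force: [0.1, 0.1, -0.5]
width: 0.0876
```

{"api": "play_rows", "payload": {"targets": [[[0,0,0,0],[0,0,0,0],[0,0,0,0],[0,0,0,0],[0,0,0,0]]], "grip": 255, "newtons": 10}}

```text
t: 3.2
eef_pos: [0.4597, 0.0793, 0.2734]
ee_rot: [-3.141, 0.0, -1.361]
force: [-0.1, 0.3, -0.3]
width: 0.0432
```

```bash
python3 - <<'E'
from h import *
s=arm.get_state();p=s['eef_pos'];to(*p,-78.3)
# arc from the present grip: handle pt angle 12.8deg; shift along tool x (forward=-grinder x) & up
R=139.5
for th in range(10,121,10):
    a=np.radians(12.8+th);a0=np.radians(12.8)
    print(th,round(-R*(np.cos(a0)-np.cos(a)),1),round(-R*(np.sin(a)-np.sin(a0)),1))
E
```

```text
shift [ 0. -0. -0.] turn 0.3 | pos [0.4597 0.0793 0.2734] yaw -77.97 t 3.2 q [ 0.59  0.15 -0.61  0.   -0.81 -0.38] F [-0.1  0.3 -0.3] w 0.0432
10 -7.4 -23.2
20 -18.8 -44.7
30 -33.7 -63.9
40 -51.7 -80.2
50 -72.3 -93.2
60 -94.8 -102.4
70 -118.5 -107.5
80 -142.8 -108.4
90 -166.9 -105.1
100 -190.1 -97.7
110 -211.6 -86.4
120 -230.8 -71.4
```

{"api": "play_rows", "payload": {"targets": [[[0.006,0,0,0],[0.006,0,0,0],[0.006,0,0,0],[0.006,0,0,0],[0.006,0,0,0]]], "grip": 255, "newtons": 10}}

```text
t: 3.82
eef_pos: [0.4619, 0.0737, 0.2737]
ee_rot: [-3.139, -0.0, -1.36]
force: [5.8, -1.9, -0.4]
width: 0.014
```

{"api": "play_rows", "payload": {"targets": [[[-0.007,0,-0.023,0],[-0.019,0,-0.045,0],[-0.034,0,-0.064,0],[-0.052,0,-0.08,0],[-0.072,0,-0.093,0]]]}}

```text
t: 4.45
eef_pos: [0.4465, 0.1446, 0.3674]
ee_rot: [-3.139, 0.0, -1.361]
force: [6.5, 1.9, -5.7]
width: 0.0139
```

```bash
python3 -c "
from h import *
p=arm.get_state()['eef_pos'];to(*p,-78.3)"
```

```text
shift [ 0. -0. -0.] turn 0.3 | pos [0.4465 0.1446 0.3674] yaw -77.96 t 4.45 q [ 0.73  0.04 -0.48  0.   -1.04 -0.53] F [ 6.5  1.9 -5.7] w 0.0139
```

{"api": "play_rows", "payload": {"targets": [[[-0.0225,0,-0.009,0],[-0.046,0,-0.014,0],[-0.07,0,-0.015,0],[-0.095,0,-0.012,0],[-0.118,0,-0.0045,0]]]}}

```text
t: 5.08
eef_pos: [0.4217, 0.2606, 0.3715]
ee_rot: [-3.139, 0.001, -1.36]
force: [7.1, -0.6, -1.9]
width: 0.0141
```

{"api": "play_rows", "payload": {"targets": [[[-0.0215,0,0.011,0],[-0.034,0,0.02,0],[-0.034,0,0.02,0]]]}}

```text
t: 5.45
eef_pos: [0.4146, 0.2944, 0.3503]
ee_rot: [-3.14, 0.001, -1.359]
force: [4.4, 3.5, 1.6]
width: 0.0138
```

```bash
python3 -c "
from h import *
p=arm.get_state()['eef_pos'];to(*p,-78.3);save('scene','s1.png')"
```

```text
shift [ 0. -0. -0.] turn 0.4 | pos [0.4146 0.2944 0.3503] yaw -77.89 t 5.45 q [ 1.    0.13 -0.43  0.   -1.01 -0.79] F [4.4 3.5 1.6] w 0.0138
```

View pics/s1.png

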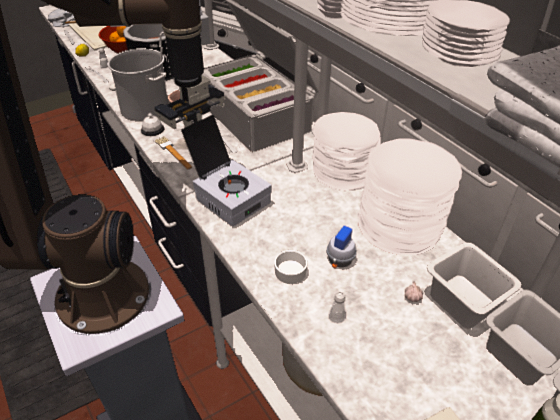

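The cover (205,145) stands almost fully open, with the socket exposed at (234,184). Next I release and lift off.

{"api": "play_rows", "payload": {"targets": [[[0,0,0,0],[0,0,0,0],[0,0,0,0],[0,0,0,0]]], "grip": 0}}

```text
t: 6.0
eef_pos: [0.4142, 0.2924, 0.3505]
ee_rot: [3.141, -0.0, -1.361]
force: [0.1, -0.6, 0.1]
width: 0.0484
```

{"api": "play_rows", "payload": {"targets": [[[0,0,-0.05,0],[0,0,-0.11,0],[0.06,0,-0.11,0],[0.12,0,-0.11,0],[0.17,0.0,-0.11,0]]]}}

```text
t: 6.62
eef_pos: [0.4495, 0.1243, 0.461]
ee_rot: [-3.141, 0.0, -1.36]
force: [0.9, 0.8, -0.3]
width: 0.0873
```

```bash
python3 - <<'E'
from h import *
to(.447,.10,.44,-78.3)
P=cams.camera_params('top'); p,d=save('top','t1.png')
Q=cams.camera_params('wrist'); pw,dw=save('wrist','w2.png')
v,u=np.nonzero(d>0); W=world('top',np.c_[u,v],d[v,u],P)
ax=np.array([.447,.1265]); g=np.radians(101.7); ex=np.array([np.cos(g),np.sin(g)]); ey=np.array([-ex[1],ex[0]])
r=W[:,:2]-ax; L=np.c_[r@ex,r@ey,W[:,2]]
m=(abs(L[:,1])<50)&(L[:,0]>70)&(L[:,0]<240)&(L[:,2]>.09) if False else (abs(L[:,1])<.05)&(L[:,0]>.06)&(L[:,0]<.25)&(L[:,2]>.09)
c=L[m]; print(len(c))
for a,b in [(.07,.1),(.1,.12),(.12,.14),(.14,.16),(.16,.18),(.18,.22)]:
    k=c[(c[:,0]>a)&(c[:,0]<b)]; print(a,len(k),np.round(np.percentile(k[:,2],[5,50,95]),3) if len(k) else '')
cv2.imwrite('pics/tw.png',np.vstack([p[100:300,60:460],cv2.resize(pw,(400,300))])[:,:,::-1])
E
```

```text
shift [0.0233 0.0075 0.021 ] turn 0.3 | pos [0.4495 0.1243 0.461 ] yaw -77.95 t 6.625 q [ 0.69 -0.03 -0.33  0.   -1.27 -0.48] F [ 0.9  0.8 -0.3] w 0.0873
1983
0.07 241 [0.091 0.104 0.117]
0.1 181 [0.118 0.145 0.151]
0.12 747 [0.153 0.171 0.187]
0.14 740 [0.188 0.202 0.212]
0.16 46 [0.185 0.193 0.197]
0.18 28 [0.181 0.185 0.19 ]
```

View pics/tw.png

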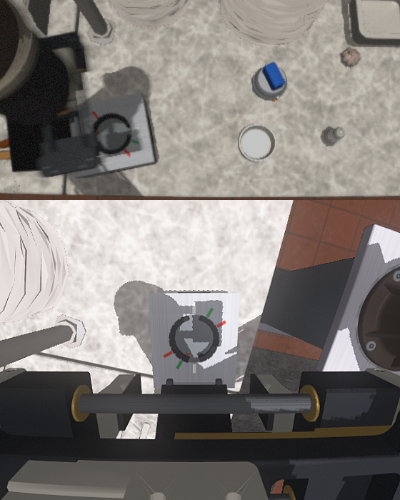

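Cover slope is about 119.6°, so it rests on its stop. Next I measure the socket in an orthophoto from the wrist view.

```bash
python3 - <<'E'
from h import *
to(.447,.10,.44,-78.3)
P=cams.camera_params('wrist'); p,d=cams.grab_frame('wrist')
def ortho(n,p,P,c,z,half,ppm):
    N=int(2*half*ppm); j,i=np.meshgrid(np.arange(N),np.arange(N))
    # rows down = -x world ; cols right = -y world
    X=np.stack([c[0]+half/1000-i/ppm/1000, c[1]+half/1000-j/ppm/1000, np.full(i.shape,z)],-1).reshape(-1,3)
    Rm=att(P); rv,_=cv2.Rodrigues(Rm.T); tv=-Rm.T@np.array(P['position'])
    uv,_=cv2.projectPoints(X,rv,tv,np.array(P['intrinsics'],float),np.array(P['D'],float))
    uv=uv.reshape(N,N,2).astype(np.float32)
    return cv2.remap(p,uv[...,0],uv[...,1],cv2.INTER_LINEAR)
c=(.447,.1265); half=70; ppm=4
o=ortho('wrist',p,P,c,.075,half,ppm)
def px(dx,dy): return (int((half-dy)*ppm),int((half-dx)*ppm))
hsv=cv2.cvtColor(o,cv2.COLOR_RGB2HSV).astype(int); H,S,V=hsv[...,0],hsv[...,1],hsv[...,2]
i,j=np.indices(V.shape); wx=c[0]*1000+half-i/ppm; wy=c[1]*1000+half-j/ppm
r=np.hypot(wx-c[0]*1000,wy-c[1]*1000)
for nm,m in [('red',((H<8)|(H>172))&(S>130)&(V>60)),('green',(H>45)&(H<90)&(S>90)&(V>40))]:
    m=m&(r>42)&(r<66); n,lab,st,ce=cv2.connectedComponentsWithStats(m.astype(np.uint8))
    for k in range(1,n):
        if st[k,4]>40: 
            x,y=wx[lab==k].mean(),wy[lab==k].mean(); print(nm,st[k,4],round(x,1),round(y,1))
for dx,dy in [(0,0)]: cv2.drawMarker(o,px(dx,dy),(255,0,255),0,30)
cv2.circle(o,px(0,0),int(34.5*ppm),(255,0,255),1)
a=np.radians(101.7)
for s in(1,-1): cv2.line(o,px(s*43*np.cos(a),s*43*np.sin(a)),px(s*60*np.cos(a),s*60*np.sin(a)),(0,255,255),1)
cv2.imwrite('pics/o1.png',o[:,:,::-1])
E
```

```text
shift [0.0216 0.0073 0.0209] turn 0.1 | pos [0.4497 0.1227 0.4609] yaw -78.18 t 6.725 q [ 0.69 -0.03 -0.33  0.   -1.27 -0.48] F [ 0.   0.9 -0.7] w 0.0878
red 1024 490.6 165.3
red 943 410.2 92.7
green 1144 467.3 180.8
green 791 434.2 78.0
```

View pics/o1.png

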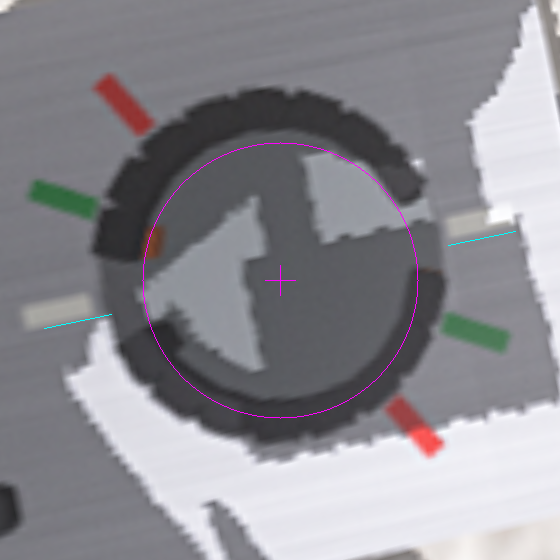

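```bash
python3 -c "
from h import *
to(.575,-.220,.46,-155.2)"
```

```text
shift [ 0.3625 -0.0521  0.0009] turn 77.0 | pos [0.4498 0.1242 0.4609] yaw -78.18 t 6.775 q [ 0.69 -0.03 -0.33  0.   -1.27 -0.49] F [ 0.5 -0.3 -0.1] w 0.0875
```

{"api": "play_rows", "payload": {"targets": [[[0.3625,-0.052,0,77],[0.3625,-0.052,0,77],[0.3625,-0.052,0,77],[0.3625,-0.052,0,77],[0.3625,-0.052,0,77]]]}}

```text
t: 7.4
eef_pos: [0.5585, -0.1681, 0.4606]
ee_rot: [-3.142, 0.0, -2.303]
force: [0.6, 0.9, -0.3]
width: 0.0873
```

```bash
python3 -c "
from h import *
to(.575,-.220,.46,-155.2)"
```

```text
shift [ 0.0276 -0.047   0.0006] turn 23.2 | pos [ 0.5585 -0.1681  0.4606] yaw -131.98 t 7.4 q [ 0.04  0.18 -0.11 -0.   -1.29 -0.78] F [ 0.6  0.9 -0.3] w 0.0873
```

{"api": "play_rows", "payload": {"targets": [[[0.028,-0.047,0,23.2],[0.028,-0.047,0,23.2],[0.028,-0.047,0,23.2],[0.028,-0.047,0,23.2]]]}}

```text
t: 7.9
eef_pos: [0.5743, -0.2182, 0.4607]
ee_rot: [3.142, 0.0, -2.699]
force: [-0.1, -0.3, 0.5]
width: 0.0876
```

```bash
cat >> h.py <<'E'
def ortho(p,P,c,z,half,ppm):
    N=int(2*half*ppm); j,i=np.meshgrid(np.arange(N),np.arange(N))
    X=np.stack([c[0]+half/1000-i/ppm/1000, c[1]+half/1000-j/ppm/1000, np.full(i.shape,z)],-1).reshape(-1,3)
    Rm=att(P); rv,_=cv2.Rodrigues(Rm.T); tv=-Rm.T@np.array(P['position'])
    uv,_=cv2.projectPoints(X,rv,tv,np.array(P['intrinsics'],float),np.array(P['D'],float))
    uv=uv.reshape(N,N,2).astype(np.float32)
    o=cv2.remap(p,uv[...,0],uv[...,1],cv2.INTER_LINEAR)
    return o, 1000*c[0]+half-i/ppm, 1000*c[1]+half-j/ppm
E
python3 - <<'E'
from h import *
for k in range(2):
    P=cams.camera_params('wrist'); p,d=cams.grab_frame('wrist'); to(.575,-.220,.30,-155.2)
c=(.575,-.22); o,wx,wy=ortho(p,P,c,.10,60,5)
cv2.imwrite('pics/o2.png',o[:,:,::-1])
v,u=np.nonzero(d>0); W=world('wrist',np.c_[u,v],d[v,u],P); hsv=cv2.cvtColor(p,cv2.COLOR_RGB2HSV)[v,u]
m=(hsv[:,0]>105)&(hsv[:,0]<130)&(hsv[:,1]>150)&(W[:,2]>.094)&(abs(W[:,0]-.575)<.06)&(abs(W[:,1]+.22)<.06)
print(m.sum(), cv2.minAreaRect((W[m,:2]*1000).astype(np.float32)), np.percentile(W[m,2],[5,50,95]))
E
```

```text
shift [ 0.0002 -0.002   0.1609] turn 0.6 | pos [ 0.5743 -0.2181  0.4609] yaw -154.61 t 7.95 q [-0.05  0.23 -0.04 -0.   -1.3  -1.08] F [0.1 0.9 0.5] w 0.0877
shift [ 1.00e-04 -2.00e-03  1.61e-01] turn 0.6 | pos [ 0.5742 -0.2181  0.461 ] yaw -154.64 t 8.0 q [-0.05  0.23 -0.04 -0.   -1.3  -1.08] F [ 0.3 -0.2 -0.6] w 0.0876
641 ((569.3778076171875, -209.14248657226562), (59.77207946777344, 115.60411834716797), 23.667619705200195) [0.09862388 0.10058724 0.10234718]
```

View pics/o2.png

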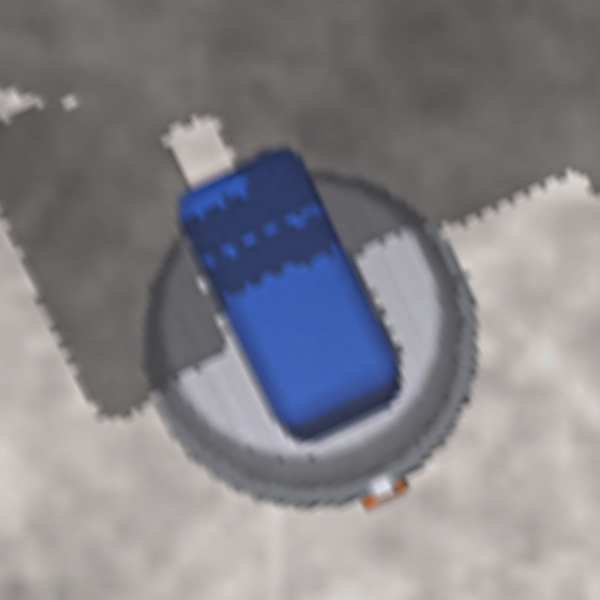

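```bash
python3 - <<'E'
from h import *
o=cv2.imread('pics/o2.png')[:,:,::-1]; hsv=cv2.cvtColor(np.ascontiguousarray(o),cv2.COLOR_RGB2HSV)
m=((hsv[...,0]>100)&(hsv[...,0]<135)&(hsv[...,1]>120)).astype(np.uint8)
n,l,s,c=cv2.connectedComponentsWithStats(m);k=1+np.argmax(s[1:,4])
r=cv2.minAreaRect(np.argwhere(l==k)[:,::-1].astype(np.float32)); print(r)
cx,cy=r[0]; print('world',575+60-cy/5,-220+60-cx/5, np.array(r[1])/5)
to(.575,-.220,.30,-155.2)
E
```

```text
((287.74969482421875, 288.0201416015625), (260.3959045410156, 132.2353973388672), 64.35899353027344)
world 577.3959716796875 -217.54993896484376 [52.07918091 26.44707947]
shift [ 1.00e-04 -2.00e-03  1.61e-01] turn 0.6 | pos [ 0.5742 -0.2181  0.461 ] yaw -154.64 t 8.0 q [-0.05  0.23 -0.04 -0.   -1.3  -1.08] F [ 0.3 -0.2 -0.6] w 0.0876
```

{"api": "play_rows", "payload": {"targets": [[[-0.002,-0.001,0.06,0],[-0.002,-0.001,0.12,0],[-0.002,-0.001,0.17,0],[-0.002,-0.001,0.216,0],[-0.002,-0.001,0.216,0]]]}}

```text
t: 8.62
eef_pos: [0.5751, -0.2184, 0.2417]
ee_rot: [3.138, -0.006, -2.701]
force: [-0.7, -0.6, 1.2]
width: 0.0875
```

{"api": "play_rows", "payload": {"targets": [[[0,0,0,0],[0,0,0,0],[0,0,0,0],[0,0,0,0],[0,0,0,0]]], "grip": 255, "newtons": 45}}

```text
t: 9.25
eef_pos: [0.5764, -0.2192, 0.245]
ee_rot: [-3.141, 0.0, -2.703]
force: [0.4, -0.0, 0.8]
width: 0.0429
```

{"api": "play_rows", "payload": {"targets": [[[0,0,0,0],[0,0,0,0],[0,0,0,0]]]}}

```text
t: 9.62
eef_pos: [0.5763, -0.2192, 0.2446]
ee_rot: [3.142, -0.0, -2.703]
force: [0.5, 0.2, -0.6]
width: 0.0277
```

```bash
python3 -c "
from h import *
p=arm.get_state()['eef_pos'];to(*p,-154.4)"
```

```text
shift [-0.  0. -0.] turn -0.5 | pos [ 0.5763 -0.2192  0.2446] yaw -154.87 t 9.625 q [-0.05  0.41 -0.32  0.   -0.85 -1.09] F [ 0.5  0.2 -0.6] w 0.0277
```

{"api": "play_rows", "payload": {"targets": [[[0,0,-0.04,0],[0,0,-0.09,0],[0,0,-0.13,0],[0,0,-0.13,0]]]}}

```text
t: 10.12
eef_pos: [0.577, -0.2193, 0.3782]
ee_rot: [-3.138, 0.005, -2.703]
force: [0.1, -0.1, -2.4]
width: 0.0278
```

```bash
python3 -c "
from h import *
to(.45,.128,.375,-77.85)"
```

```text
shift [-0.0326  0.3684  0.0032] turn -77.0 | pos [ 0.577  -0.2193  0.3782] yaw -154.86 t 10.125 q [-0.05  0.28 -0.16  0.   -1.12 -1.09] F [ 0.1 -0.1 -2.4] w 0.0278
```

Lifted: the force reads about 2 N, which fits the cup's weight. Now carrying it across at a gentler pace.

{"api": "play_rows", "payload": {"targets": [[[-0.003,0.037,0.0,-8],[-0.0065,0.074,0.0,-16],[-0.01,0.111,0,-24],[-0.013,0.148,0,-32],[-0.0163,0.185,0,-40]]]}}

```text
t: 10.75
eef_pos: [0.5115, -0.0438, 0.3731]
ee_rot: [3.139, -0.001, -2.001]
force: [-0.3, 1.1, -1.2]
width: 0.0276
```

```bash
python3 -c "
from h import *
to(.45,.128,.375,-77.85)"
```

```text
shift [-0.1305  0.1275 -0.0019] turn -36.8 | pos [ 0.5115 -0.0438  0.3731] yaw -114.64 t 10.75 q [ 0.3   0.12 -0.38 -0.   -1.07 -0.73] F [-0.3  1.1 -1.2] w 0.0276
```

{"api": "play_rows", "payload": {"targets": [[[-0.03,0.03,0.0,-8],[-0.06,0.058,0.0,-16],[-0.09,0.088,0,-24],[-0.118,0.115,0,-32],[-0.1305,0.1275,0,-36.8]]]}}

```text
t: 11.38
eef_pos: [0.4507, 0.1286, 0.3734]
ee_rot: [3.14, -0.0, -1.358]
force: [0.6, -0.8, -2.8]
width: 0.0275
```

{"api": "play_rows", "payload": {"targets": [[[0,0,0,0],[0,0,0,0]]]}}

```text
t: 11.62
eef_pos: [0.4516, 0.1269, 0.3739]
ee_rot: [3.14, -0.001, -1.364]
force: [-0.0, -0.4, -2.3]
width: 0.0281
```

```bash
python3 - <<'E'
from h import *
P=cams.camera_params('wrist'); p,d=cams.grab_frame('wrist'); to(.45,.128,.375,-77.85)
cv2.imwrite('pics/w3.png',p[:,:,::-1])
sc,_=cams.grab_frame('scene')
im=cv2.resize(sc[130:230,175:295],None,fx=3.3,fy=3.3,interpolation=cv2.INTER_CUBIC)
h=im.shape[0]; cv2.imwrite('pics/c3.png',np.hstack([im,cv2.resize(p[:420,:],(int(560*h/420),h))])[:,:800,::-1])
E
```

```text
shift [-0.0016  0.0014 -0.001 ] turn -0.3 | pos [0.4517 0.1267 0.374 ] yaw -78.17 t 11.675 q [ 0.69  0.04 -0.47 -0.   -1.06 -0.49] F [-0.3  0.  -2.2] w 0.0276
```

View pics/c3.png

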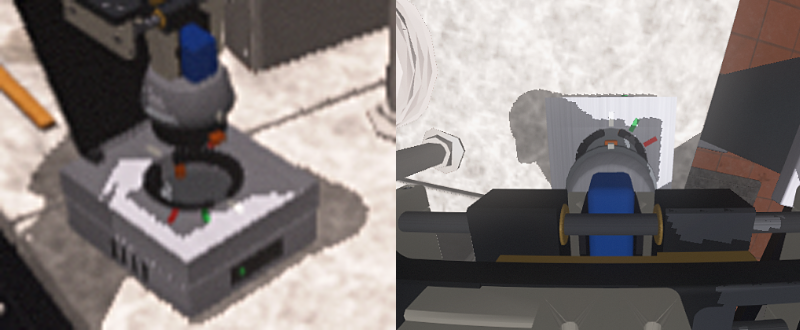

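```bash
python3 - <<'E'
from h import *
P=cams.camera_params('wrist'); p,d=cams.grab_frame('wrist'); s=arm.get_state(); T=s['eef_pos']; to(.45,.128,.375,-77.85,s)
out=[]
for z,r0,mk,c0 in [(T[2]-.2446+.035,40,40,T[:2]),(.075,34.5,54,np.array([.4506,.1292]))]:
    half=65;ppm=6; o,wx,wy=ortho(p,P,c0,z,half,ppm); o=np.ascontiguousarray(o)
    f=lambda dx,dy:(int((half-dy)*ppm),int((half-dx)*ppm))
    a=np.radians(102.15)
    for r in ([40] if r0==40 else [34.5,45.5]): cv2.circle(o,f(0,0),int(r*ppm),(255,0,255),1)
    cv2.line(o,f(0,0),f(-62*np.cos(a),-62*np.sin(a)),(255,255,0),1)
    out.append(o[150:680,380:])
cv2.imwrite('pics/o3.png',np.hstack(out)[:,:,::-1])
E
```

```text
shift [-0.0018  0.0016 -0.0007] turn -0.3 | pos [0.4519 0.1266 0.3743] yaw -78.18 t 11.775 q [ 0.69  0.04 -0.47 -0.   -1.06 -0.49] F [-0.8  0.6 -2.1] w 0.0279
```

View pics/o3.png

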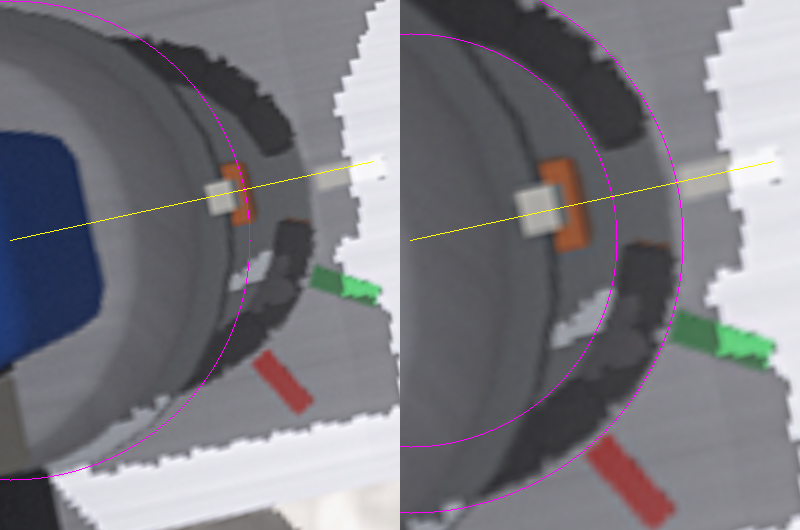

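```bash
python3 - <<'E'
from h import *
from scipy.optimize import least_squares
P=cams.camera_params('wrist'); p,d=cams.grab_frame('wrist'); s=arm.get_state(); T=s['eef_pos']; w=s['ee_rot'][2]
print(np.round(P['position']-T,4),T)
v,u=np.nonzero(d>0); W=world('wrist',np.c_[u,v],d[v,u],P); hsv=cv2.cvtColor(p,cv2.COLOR_RGB2HSV)[v,u]
r=W-T; xt=np.array([np.cos(w),np.sin(w)]); yt=np.array([np.sin(w),-np.cos(w)])
L=np.c_[r[:,:2]@xt,r[:,:2]@yt,W[:,2]-(T[2]-.2446)]*1000   # cup frame guess: z above foot
n=np.hypot(L[:,0],L[:,1]); m=(n<50)&(L[:,0]>5)&(L[:,2]>-5)&(L[:,2]<70)
L,hsv=L[m],hsv[m]
for z in range(0,110,4):
    k=(L[:,2]>=z)&(L[:,2]<z+4)
    if k.sum()>8:
        q=L[k]; f=least_squares(lambda a:np.hypot(q[:,0]-a[0],q[:,1]-a[1])-a[2],[0,0,36],loss='soft_l1')
        print(z,k.sum(),'xmax',np.round(np.percentile(q[:,0],98),1),'y',np.round(np.percentile(q[:,1],[2,98]),1),'fit',np.round(f.x,1))
o=(hsv[:,0]<15)&(hsv[:,1]>140); b=(hsv[:,0]>105)&(hsv[:,0]<130)&(hsv[:,1]>150)
print('lug',o.sum(),np.round(np.percentile(L[o],[2,50,98],axis=0),1)); print('bar',b.sum(),np.round(np.percentile(L[b],[2,50,98],axis=0),1))
E
```

```text
[ 0.0144 -0.0696 -0.0194] [0.45193626 0.12664311 0.37441315]
8 57 xmax 36.4 y [-5.1  5.7] fit [30.4  0.5  6. ]
12 14 xmax 36.0 y [-5.1  4.8] fit [30.  -0.3  6.1]
28 50 xmax 37.7 y [-27.6  24. ] fit [-2.1  0.2 38.5]
32 773 xmax 36.1 y [-36.2  37.4] fit [-4.1  0.4 38.4]
36 325 xmax 36.7 y [-35.1  35.8] fit [-5.5  0.2 38.7]
40 100 xmax 32.2 y [-26.7  26.6] fit [-4.1  0.3 36.2]
44 115 xmax 32.2 y [-27.3  28.6] fit [-4.3  0.3 36.3]
48 243 xmax 32.1 y [-32.8  33.9] fit [-3.9  0.3 35.7]
52 515 xmax 31.3 y [-31.9  32.6] fit [-4.2  0.3 34.8]
56 526 xmax 29.7 y [-30.  31.] fit [-4.3  0.3 33.3]
60 1525 xmax 27.5 y [-27.   27.3] fit [-0.6  0.2 26.4]
64 21 xmax 25.5 y [-21.1  17.8] fit [ 8.4  0.2 17.8]
68 53 xmax 23.5 y [-16.9  17.3] fit [ 6.6  0.1 17.8]
lug 57 [[32.9 -5.2  8.8]
 [35.7 -0.1 11.3]
 [36.4  5.7 12.7]]
bar 43 [[ 21.7 -11.8  67.9]
 [ 23.2  -0.6  69.1]
 [ 23.5  11.5  69.9]]
```

```bash
cat > meas.py <<'E'
from h import *
from scipy.optimize import least_squares
def once():
    P=cams.camera_params('wrist'); p,d=cams.grab_frame('wrist'); s=arm.get_state(); C=np.array(P['position'])
    a=att(P); w=np.radians(-78.15) if s is None else s['ee_rot'][2]
    o,wx,wy=ortho(p,P,(.4506,.1292),.075,70,5)
    hsv=cv2.cvtColor(o,cv2.COLOR_RGB2HSV).astype(int);H,S,V=hsv[...,0],hsv[...,1],hsv[...,2]
    r=np.hypot(wx-450.6,wy-129.2); out={}
    for nm,m in [('red',((H<8)|(H>172))&(S>130)&(V>60)),('green',(H>45)&(H<90)&(S>90)&(V>40))]:
        m=m&(r>47)&(r<64)&(wy<125); n,lab,st,ce=cv2.connectedComponentsWithStats(m.astype(np.uint8)); k=1+np.argmax(st[1:,4])
        out[nm]=np.array([wx[lab==k].mean(),wy[lab==k].mean(),st[k,4]])
    v,u=np.nonzero(d>0); W=world('wrist',np.c_[u,v],d[v,u],P); T=s['eef_pos']; xt=np.array([np.cos(w),np.sin(w)]); r=W-T
    zz=W[:,2]-(T[2]-.2446); lx=r[:,:2]@xt
    q=W[(zz>.040)&(zz<.056)&(np.hypot(r[:,0],r[:,1])<.045)&(lx>.005)][:,:2]*1000
    f=least_squares(lambda c:np.hypot(q[:,0]-c[0],q[:,1]-c[1])-36,T[:2]*1000,loss='soft_l1').x
    return f,out,T[:2]*1000,w
if __name__=='__main__':
    for i in range(4):
        f,o,T,w=once()
        a=np.radians(102.15)
        g=o['green'][:2]+54*np.array([np.cos(a-np.pi/6),np.sin(a-np.pi/6)]); rr=o['red'][:2]+54*np.array([np.cos(a-np.pi/3),np.sin(a-np.pi/3)])
        print('cup',np.round(f,1),'T',np.round(T,1),'g-r dir',round(np.degrees(np.arctan2(*(o['green']-o['red'])[[1,0]])),1),'axis via green',np.round(g,1),o['green'][2],'red',np.round(rr,1),o['red'][2],'yaw',round(np.degrees(w),2))
E
python3 meas.py
```

```text
cup [450.7 131.3] T [451.9 126.7] g-r dir -33.2 axis via green [450.5 128.4] 1692.0 red [450.3 128.7] 1618.0 yaw -78.16
cup [450.8 131.4] T [451.9 126.8] g-r dir -33.2 axis via green [450.6 128.4] 1659.0 red [450.3 128.7] 1624.0 yaw -78.15
cup [450.8 131.4] T [451.9 126.9] g-r dir -33.0 axis via green [450.6 128.4] 1653.0 red [450.3 128.7] 1617.0 yaw -78.14
cup [450.8 131.5] T [451.9 126.9] g-r dir -33.2 axis via green [450.6 128.4] 1664.0 red [450.3 128.7] 1630.0 yaw -78.12
```

{"api": "play_rows", "payload": {"targets": [[[0.0028,0.0008,0.02,0],[0.0028,0.0008,0.045,0],[0.0028,0.0008,0.045,0],[0.0028,0.0008,0.045,0]]]}}

```text
t: 12.52
eef_pos: [0.452, 0.1245, 0.3305]
ee_rot: [-3.141, -0.0, -1.363]
force: [0.0, -0.0, -1.8]
width: 0.0274
```

```bash
python3 meas.py; python3 -c "
from h import *
p=arm.get_state()['eef_pos'];to(*p,-77.9)"
```

```text
cup [451.  129.3] T [452.1 124.6] g-r dir -33.3 axis via green [450.3 128.3] 1898.0 red [450.1 128.7] 1783.0 yaw -78.07
cup [451.2 129.4] T [452.  124.6] g-r dir -33.5 axis via green [450.3 128.3] 1904.0 red [450.2 128.7] 1780.0 yaw -78.07
cup [451.2 129.4] T [451.9 124.6] g-r dir -33.6 axis via green [450.3 128.3] 1910.0 red [450.2 128.7] 1776.0 yaw -78.07
cup [451.1 129.4] T [451.8 124.5] g-r dir -33.6 axis via green [450.3 128.3] 1910.0 red [450.2 128.8] 1766.0 yaw -78.07
shift [ 0. -0. -0.] turn -0.2 | pos [0.4518 0.1245 0.3305] yaw -78.07 t 12.725 q [ 0.69  0.08 -0.53  0.   -0.95 -0.48] F [-0.2 -0.4 -2. ] w 0.0281
```

{"api": "play_rows", "payload": {"targets": [[[0.0007,0.001,0.0,0],[0.0007,0.001,0.008,0],[0.0007,0.001,0.014,0],[0.0007,0.001,0.02,0],[0.0007,0.001,0.02,0]]]}}

```text
t: 13.35
eef_pos: [0.4507, 0.1234, 0.309]
ee_rot: [3.141, -0.0, -1.363]
force: [0.4, 0.2, -1.7]
width: 0.0274
```

No contact force, so it is entering cleanly. Continuing down in small steps.

{"api": "play_rows", "payload": {"targets": [[[0,0,0.004,0],[0,0,0.008,0],[0,0,0.012,0],[0,0,0.014,0],[0,0,0.014,0]]]}}

```text
t: 13.98
eef_pos: [0.4508, 0.1235, 0.2955]
ee_rot: [3.141, -0.0, -1.363]
force: [-0.2, 1.6, -2.5]
width: 0.0278
```

{"api": "play_rows", "payload": {"targets": [[[0,0,0.001,0],[0,0,0.002,0],[0,0,0.002,0],[0,0,0.002,0]]]}}

```text
t: 14.48
eef_pos: [0.4508, 0.1235, 0.2945]
ee_rot: [-3.141, 0.0, -1.362]
force: [-2.9, -0.3, 6.9]
width: 0.0279
```

Seated: the height matches and the push is 9 N. Now turning clockwise in steps.

{"api": "play_rows", "payload": {"targets": [[[0,0.0001,0,3],[0,0.0003,0,6],[0,0.0004,0,10],[0,0.0004,0,10],[0,0.0004,0,10]]]}}

```text
t: 15.1
eef_pos: [0.4507, 0.1235, 0.2945]
ee_rot: [-3.14, 0.0, -1.535]
force: [-1.4, -0.1, 5.8]
width: 0.0275
```

```bash
python3 -c "
from h import *
for i in range(2):
    s=arm.get_state();to(*s['eef_pos'],-108,s);print(np.round(s['moment'],2)); cams.grab_frame('top')"
```

```text
shift [ 0. -0. -0.] turn 20.0 | pos [0.4507 0.1235 0.2945] yaw -87.96 t 15.1 q [ 0.69  0.12 -0.59  0.   -0.86 -0.66] F [-1.4 -0.1  5.8] w 0.0275
[0.1  0.62 0.11]
shift [ 0. -0. -0.] turn 20.0 | pos [0.4507 0.1236 0.2945] yaw -87.96 t 15.15 q [ 0.69  0.12 -0.59  0.   -0.86 -0.66] F [-1.9  0.3  6.5] w 0.0278
[0.   0.61 0.11]
```

Lateral forces are small and the moment is +0.11 N m, as expected from the collar.

{"api": "play_rows", "payload": {"targets": [[[0,0.0002,0,4],[-0.0001,0.0004,0,8],[-0.0002,0.0006,0,12],[-0.0002,0.0006,0,12],[-0.0002,0.0006,0,12]]]}}

```text
t: 15.82
eef_pos: [0.45, 0.1237, 0.2945]
ee_rot: [-3.141, 0.0, -1.745]
force: [-2.4, 0.1, 6.7]
width: 0.028
```

{"api": "play_rows", "payload": {"targets": [[[0,0.0002,0,4],[0,0.0003,0,8.5],[0,0.0003,0,8.5],[0,0.0003,0,8.5]]]}}

```text
t: 16.32
eef_pos: [0.4496, 0.1238, 0.2945]
ee_rot: [-3.141, 0.001, -1.893]
force: [-3.5, 0.3, 7.1]
width: 0.0276
```

```bash
python3 - <<'E'
from h import *
s=arm.get_state();to(*s['eef_pos'],-108,s);print(np.round(s['moment'],2))
P=cams.camera_params('wrist'); p,d=cams.grab_frame('wrist')
o,_,_=ortho(p,P,(.4503,.1285),.08,60,5); o=np.ascontiguousarray(o)
cv2.imwrite('pics/fin.png',o[150:,:,::-1])
sc,_=cams.grab_frame('scene'); im=cv2.resize(sc[100:230,165:295],None,fx=3.4,fy=3.4,interpolation=cv2.INTER_CUBIC)
t=o[150:600]; cv2.imwrite('pics/fin.png',np.hstack([cv2.resize(im,(450,450))[:,100:],t[:,150:]])[:,:,::-1])
# pointer tool-frame angle / cup position
T=s['eef_pos'];v,u=np.nonzero(d>0);W=world('wrist',np.c_[u,v],d[v,u],P)
tt,_=None,None
q=W[(W[:,2]>.117)&(W[:,2]<.215)]
E
```

```text
shift [-0.  0. -0.] turn -0.5 | pos [0.4496 0.1238 0.2945] yaw -108.46 t 16.325 q [ 0.69  0.12 -0.59  0.   -0.86 -1.01] F [-3.5  0.3  7.1] w 0.0276
[0.33 1.47 0.19]
```

View pics/fin.png

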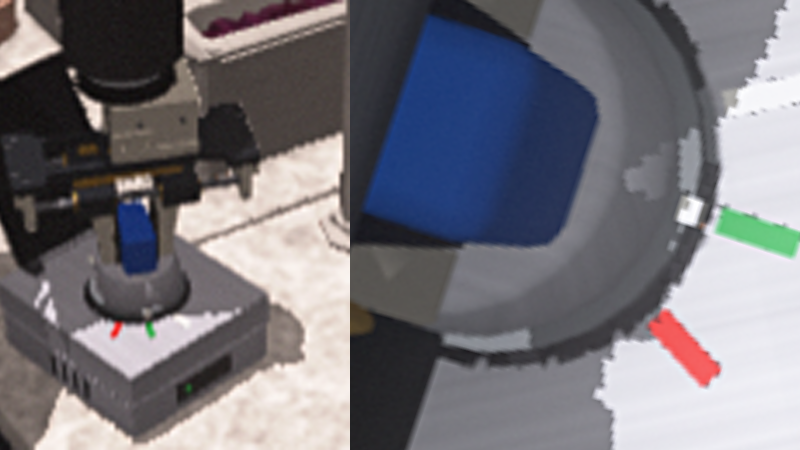

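The pointer (692,211) stands in line with the green mark (757,230), well short of red. The collar moment is 0.19 N m and the grip is holding, so I'm handing in.

```bash
python3 -c "
from h import *
print(job_done()); s=arm.get_state(); to(*s['eef_pos'],-108,s)"
```

```text
the job is handed in; nothing more can be done
None
the job is handed in; nothing more can be done
```

I opened the dust cover to its stop, set the cup straight down into the socket, and turned it 30° clockwise to the green mark. I handed in at about 16.4 s, still gripping the cup at 45 N. `job_done()` gives no verdict, so I can't say how it was judged.

What the last checks showed:
- **Cover:** its slope measured about 119.6° (2.09 rad) right after I let go. I didn't measure it again, but it still looked open in the last scene picture.
- **Seating:** the tool stopped at 0.2945 m, against 0.2946 m expected for a fully seated cup. It was pushing down with about 9 N.
- **Turn:** tool yaw went from −78.05° to −108.5°, about 30.4°. The cup's pointer lined up with the front green mark, well clear of red.
- **Collar:** the moment was 0.19 N m, against about 0.17 N m predicted at the green mark.
- **Salt shaker and ramekin:** I didn't re-measure them at the end. The arm never came near them.

One disagreement: the cameras put the socket axis up to about 3 mm apart. I placed the cup from wrist-camera measurements of cup and socket together, and it went in with almost no contact force.

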